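Change the watering over to the other line

TASK

The watering has to be changed over on the valve manifold: of its two valves with long lever handles one is open and one is shut. First turn the open one fully shut, then turn the other long lever fully open, so that the two lines are never open together. Leave the drain valve with the short T-handle shut, and do not shift the pots, the seed packet or the roll of tape.

Things in the scene. Friction and masses are not known exactly. Their poses are not given: they have to be found in the camera images.
- manifold: irrigation manifold fixed to the bench: plywood board 190 x 500 x 18 mm, grey supply pipe (34 mm thick) along y, 62 mm beyond the valves. Origin on the bench under the middle valve; y runs along the row of valves, -x is the way the brass hose outlets point (toward the robot). Three valves 170 mm apart in varying order, each handle turning about an upright axis
- valve_flowing: the brass lever valve that is open at the start (fixed). Origin on the bench under the handle's turning axis; axes parallel to the manifold's. Below the handles, brass and pipes reach up to 83 mm above the bench; the stem and a small spring strut, within 35 mm of the axis, reach up to the handle
- valve_waiting: the brass lever valve that is shut at the start, same shape and same origin and axes as valve_flowing
- valve_drain: the drain valve (fixed), same brass body, but with a short black T-handle, 64 mm long overall, 16 mm wide, 113 to 131 mm above the bench, centred on the axis. Origin on the bench under the turning axis
- handle_flowing (a joint): turn of the long lever on valve_flowing, counter-clockwise from above: 0 = fully shut (across the outlet, pointing along the manifold's +y), 1.571 = fully open (in line with the outlet, pointing along its -x). Hard stops at both ends with over-centre spring detents: within 0.35 rad of a stop it snaps home, near half-way it stays put. About 4 to 8 N at the sleeve moves it off a stop
- handle_waiting (a joint): turn of the long lever on valve_waiting; same shape, values, stops and detents as handle_flowing
- handle_drain (a joint): turn of the T-handle on valve_drain: 0 = shut (bar along the manifold's y), 1.571 = open; the same detents
- handle_flowing_grip (a point): point in the black sleeve of the long lever on valve_flowing, 75 mm from the turning axis, 125 mm above the bench; its y axis points outward along the lever. The lever reaches 105 mm from the axis; the sleeve is 22 mm wide, 66 mm long, 116 to 134 mm above the bench
- handle_waiting_grip (a point): the same point on the long lever of valve_waiting, of the same shape
- pots: stack of black plastic pots, 76 mm wide, 108 mm tall, loose, left of the manifold; origin at the centre of its underside
- packet: seed packet 118 x 82 x 9 mm lying loose in front, left; origin at the centre of its underside
- tape: roll of tape, 98 mm wide, 25 mm tall, lying loose in front, right; origin at the centre of its underside

How it is judged:
On the way:
1. the lever valve that was open is fully shut while the other is still shut (value of joint handle_flowing below 0.15 rad and value of joint handle_waiting below 0.3 rad), for 0.2 s.
At the end, for the whole second after the job is handed in: The lever valve that was open is shut (within 0.15 rad of its stop), the other lever valve is open (within 0.15 rad of its stop), and the drain valve is shut (within 0.15 rad) (value of joint each of handle_flowing, handle_drain below 0.15 rad and value of joint handle_waiting above 1.42 rad); the robot touches nothing.
It fails at once if both lever valves open at once (both more than 0.35 rad from shut) (value of joint each of handle_flowing, handle_waiting above 0.35 rad).
It fails at once if the drain valve is turned open by more than 0.3 rad (value of joint handle_drain above 0.3 rad).
It fails at once if the pots, packet or tape roll shifted by more than 30 mm (distance of any of pots, packet, tape from where it was at the start of the episode above 0.03 m).
It also fails if it takes over 54 s, if anything falls off the work surface, if the arm or the gripper's body presses on something with over 40 N, if the wrist force passes 120 N, or if a joint passes its speed limit or range.

ROBOT

A 6-joint arm with a two-finger parallel gripper is mounted at the origin on the work surface; the furniture and walls round the work are solid. World frame = base frame: x ahead of the robot, y to its left, z up, the work surface at z = 0. Lengths are in m, angles in rad, forces in N, time in s.
With the tool pointing down it reaches from about 0.4 to 0.825 m from the base axis. Payload 7 kg.
Tool frame: the origin (TCP) lies at the very end of the fingers, on their centre line; the grasp point (between the pads) lies 19 mm behind it; z points along the fingers, y is the line along which they close (so a half turn about z gives the same grasp; the last joint's range is limited). The gripper opens to 88 mm and grips with 3 to 60 N. Pads are 19 mm wide; open, the fingers measure 130 mm over their backs; the gripper's body (78 mm by 193 mm) begins 47 mm behind the grasp point.
Start: joints at [-1.045, 0.359, 0.012, 0, -1.224, -0.288], TCP at [0.159, -0.656, 0.227] pointing down, gripper open.
Joint ranges: [-3.07, 3.07], [-1.43, 2.12], [-1.02, 1.25], [-3.03, 1.67], [-3.05, -0], [-3.03, 3.03]. Speed limits (rad/s): [2.39, 2.39, 3.01, 3.14, 3.14, 3.14].

INTERFACE

Orientations are given as [roll, pitch, yaw] about the fixed x, y, z axes, in that order (R = Rz(yaw) Ry(pitch) Rx(roll)).
In Python, from station import arm gives the robot as it stands.
- The arm moves only by the tool step_arm, never from a script. Its argument "rows" is a list of rows, each a list of 5 numbers: the shift along the world's x, y, z in m, then the turn about the world's z in rad, then the finger opening in m, from 0 to 0.0876. In form: [[x, y, z, spin, gripper], ...]. A call has 1 to 20 rows; each row is the pose to reach, as a shift and turn from the pose commanded when the call began; what a row does not reach only later rows make up. A row lasts 1/10 s, in which the tool goes at most 50 mm and 8.59 degrees, less where a joint would pass 70% of its speed; a pose out of reach is approached as far as the arm can. A call with a gripper value outside its range is refused whole. The fingers move at their own pace and stop on an object; "newtons" is the grip in N (left out, the last holds). Time passes only in rows, so rows that repeat a pose let the fingers close. It gives the time, the measured TCP pose, the force, the opening and the grip force at its end, in the units of the state.
- arm.get_state(): the state, without advancing time (a new reading comes with each control period).
- arm.grab_frame(name): name is "scene" or "top" or "wrist"; returns a dict with "color" (480x640x3 uint8, blue, green, red), "vfov" (degrees; the focal length in pixels is half the picture's height over the tangent of half this angle, whatever the lens; pixels are square), "cx", "cy" (the principal point, pixels), "rvec" (rotation vector, rad) and "tvec" (3), from world to camera coordinates, as OpenCV has them. Camera axes: x right, y down, z forward; pixel columns grow to the right and rows downward; lengths in m; the calibration is good to about 2 mm. A picture is of the moment at which its call begins. There is no depth.
- arm.job_done(): hands the job in; it is judged then, once.
The state is a dict: "t": time; "q": joint angles; "qd": joint speeds; "joint_efforts": joint torques, N m; "eef_pos": TCP position; "ee_rot": TCP orientation; "force": force on the tool from outside, world axes, zero at the start; "moment": the same for the moment, N m; "width": finger opening in m; "gripper_force": force on a finger pad.
Only numpy, scipy, OpenCV 4.12 (cv2) and the standard library are available. Lean on these libraries where they do the work, as an engineer would, in place of code of your own. Each camera call takes 0.05 s, during which the arm holds its last target. There are 200 camera calls.

## Working session

There is one attempt and no reset: what is moved stays moved. The work goes in short steps, Python scripts to look and compute and a tool call to move; the robot and the scene stay as the last step left them, time stands still between calls to the robot, and variables do not carry over. Pictures are saved under pics/ and viewed, at most 10 in all, crops included, and the job is handed in when it is done.

Besides the shell and the picture viewer there is one more tool, called after ">>>" as a command line: name --pt "numbers of a row" for each row, then --argument value for the rest. step_arm: Moves the arm, as the interface text tells. Its arguments: {"type":"object","properties":{"rows":{"type":"array"},"newtons":{"type":"number"}},"required":["rows"]}

```bash
mkdir -p pics; cat > h.py <<'E'
import numpy as np, cv2, pickle
def ray(f,u,v,z):
    R=cv2.Rodrigues(np.array(f["rvec"],float))[0]; t=np.array(f["tvec"],float).ravel()
    fl=240/np.tan(np.radians(f["vfov"])/2)
    d=R.T@np.array([(u-f["cx"])/fl,(v-f["cy"])/fl,1]); c=-R.T@t
    return c+d*(z-c[2])/d[2]
def proj(f,p):
    R=cv2.Rodrigues(np.array(f["rvec"],float))[0]; t=np.array(f["tvec"],float).ravel()
    fl=240/np.tan(np.radians(f["vfov"])/2); q=R@np.array(p)+t
    return q[:2]/q[2]*fl+[f["cx"],f["cy"]]
E
python3 - <<'E'
from station import arm
import cv2,pickle
for n in("top","scene"):
    f=arm.grab_frame(n); pickle.dump(f,open(n+".pkl","wb")); cv2.imwrite(f"pics/{n}0.png",f["color"]); print(n,f["vfov"],f["rvec"],f["tvec"])
print(arm.get_state())
E
```

```text
top 49.01845623328727 [ 2.14792283 -2.18784854  0.10516709] [0.064567   0.44656962 1.44157354]
scene 53.536557954931766 [ 0.99497504 -2.12854854  1.34114992] [0.33590041 0.21844638 1.01551   ]
{'t': 0.1, 'q': array([-1.04493740e+00,  3.59304473e-01,  1.11873667e-02, -3.15100632e-04,
       -1.22413324e+00, -2.88091196e-01]), 'qd': array([-0.00081452, -0.00170392,  0.00388775,  0.00233334, -0.00069217,
        0.0004866 ]), 'joint_efforts': array([-1.59210584e-03, -5.84164453e+01,  2.93749738e+01,  7.01539144e+00,
        1.01367087e-02, -5.94159133e-05]), 'eef_pos': array([ 0.15885449, -0.65559545,  0.22573825]), 'ee_rot': array([ 3.14011438e+00, -1.29132378e-04, -2.90393210e+00]), 'force': array([ 0.20255696, -0.01935474, -0.87763179]), 'moment': array([-0.03882851, -0.01110185, -0.03417569]), 'gripper_force': 0.0, 'width': 0.08753364721087437}
```

View pics/top0.png

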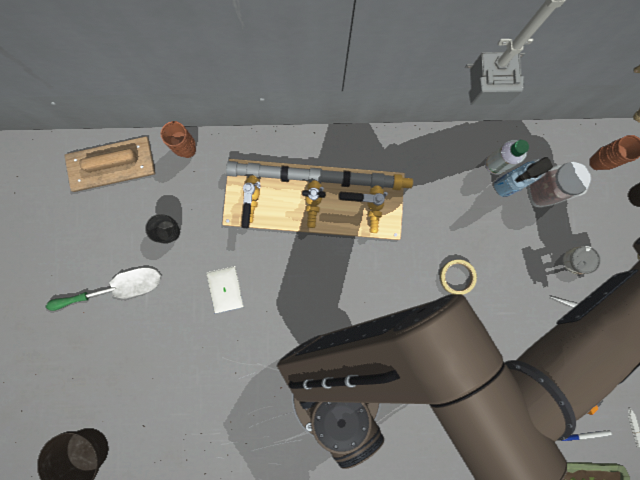

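View pics/scene0.png

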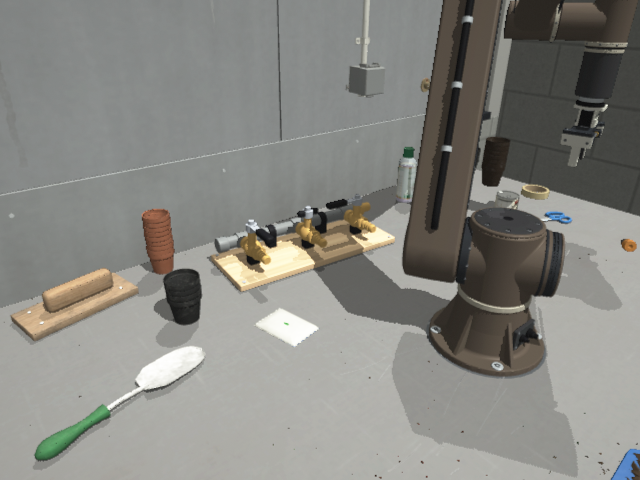

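The top view shows the open valve on the left (axis about (250,186), sleeve at (246,215) pointing at the robot). The drain T is in the middle, about (313,193). The shut lever is on the right (axis about (377,196), sleeve at (351,197) pointing to +y). The pots are at (163,229), the packet at (225,289) and the tape at (458,277).

```bash
python3 - <<'E'
import pickle,cv2,numpy as np
from h import *
f=pickle.load(open("top.pkl","rb")); im=f["color"]
g=im.max(2)
m=(g<45).astype(np.uint8)
n,l,s,c=cv2.connectedComponentsWithStats(m[160:245,140:420])
for i in range(1,n):
    if s[i,4]>25:
        u,v=c[i]+[140,160]; pts=np.argwhere(l==i)[:,::-1]+[140,160]
        print(s[i],u,v,ray(f,u,v,.134)[:2].round(4),cv2.minAreaRect(pts.astype(np.float32)))
# board outline at z=.018
hsv=cv2.cvtColor(im,cv2.COLOR_BGR2HSV)
b=cv2.inRange(hsv,(10,50,60),(28,255,255))[150:250,210:425]
k=max(cv2.findContours(b,0,2)[0],key=cv2.contourArea); box=cv2.boxPoints(cv2.minAreaRect(k))+[210,150]
for u,v in box: print("board",u,v,ray(f,u,v,.018)[:2].round(3))
for nme,u,v,z in(("axF",250,186,.125),("axD",313,193,.131),("axW",377,196,.125),("pots",163,229,.1),("packet",225,289,.009),("tape",458,277,.025),("boardFL",222,227,.018),("boardFR",401,240,.018)): print(nme,ray(f,u,v,z).round(3))
cv2.imwrite("pics/crop.png",cv2.resize(im[150:250,215:415],(800,400),interpolation=2))
E
```

```text
[202  11   8  16 100] 346.01 179.18 [ 0.5767 -0.0354] ((345.5, 178.5), (15.0, 7.0), 90.0)
[178  31   7   6  33] 321.33333333333337 193.78787878787878 [0.5395 0.0294] ((321.0, 193.5), (5.0, 6.0), 90.0)
[199  32  24   9 176] 350.5568181818182 196.17045454545456 [ 0.5318 -0.046 ] ((350.52410888671875, 196.21035766601562), (23.335783004760742, 7.474093914031982), 4.763641834259033)
[102  44   8  24  59] 245.33898305084745 215.5762711864407 [0.4863 0.2265] ((245.63937377929688, 215.4672393798828), (6.2469658851623535, 23.267684936523438), 5.19442892074585)
[  7  56  33  27 334] 164.0449101796407 231.97305389221557 [0.4477 0.436 ] ((164.0, 231.99998474121094), (23.323806762695312, 29.84075355529785), 59.036251068115234)
board 221.6559829711914 225.15951538085938 [0.477 0.308]
board 227.23442840576172 157.71111536026 [0.669 0.292]
board 413.6509704589844 173.1290283203125 [ 0.614 -0.234]
board 408.072509765625 240.57743072509766 [ 0.424 -0.211]
axF [0.565 0.215 0.125]
axD [0.543 0.051 0.131]
axW [ 0.533 -0.116  0.125]
pots [0.459 0.449 0.1  ]
packet [0.299 0.3   0.009]
tape [ 0.32  -0.344  0.025]
boardFL [0.471 0.307 0.018]
boardFR [ 0.426 -0.192  0.018]
```

View pics/crop.png

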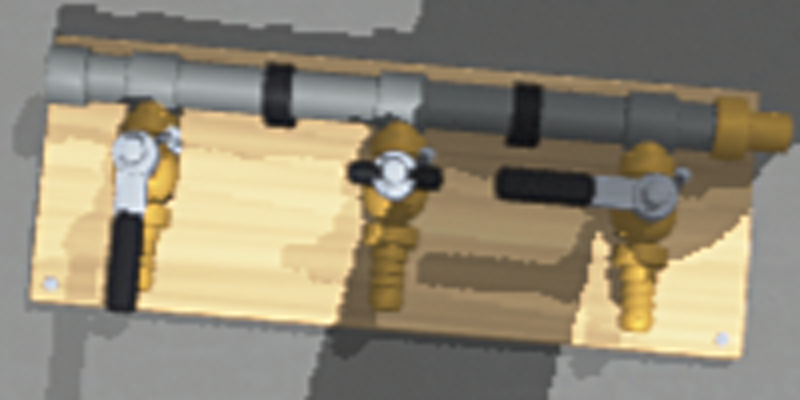

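The views agree: the sleeves are about 74 mm from their axes, and the two lever axes are about 340 mm apart. I'll push with closed fingers and compute the waypoints.

```bash
python3 - <<'E'
import pickle
from h import *
from station import arm
f=pickle.load(open("top.pkl","rb"))
F=ray(f,248.75,188,.133)[:2]; W=ray(f,378.75,198.75,.133)[:2]; d=F-W
yaw=-np.arctan2(d[0],d[1]); print(F,W,np.linalg.norm(d),yaw)
p=arm.get_state()["eef_pos"]; print(p)
def pt(A,th,off,r=.078):
    a=np.pi/2+yaw+th; return A+r*np.array([np.cos(a),np.sin(a)])+off*np.array([-np.sin(a),np.cos(a)])
for nm,A,s,ths in(("F",F,1,np.linspace(1.571,0,9)),("W",W,-1,np.linspace(0,1.571,9))):
    for th in ths:
        o=.021+.013*th/1.571
        print(nm,round(th,2),"pre",pt(A,th,s*(o+.022)).round(3),"contact",pt(A,th,s*o).round(3))
E
```

```text
[0.55846259 0.21738322] [ 0.52385455 -0.11882705] 0.3379867748531749 -0.10257442945283965
[ 0.15885449 -0.65559545  0.22573825]
F 1.57 pre [0.475 0.17 ] contact [0.477 0.192]
F 1.37 pre [0.468 0.188] contact [0.474 0.209]
F 1.18 pre [0.465 0.208] contact [0.475 0.227]
F 0.98 pre [0.466 0.228] contact [0.48  0.245]
F 0.79 pre [0.471 0.247] contact [0.488 0.261]
F 0.59 pre [0.48  0.264] contact [0.499 0.274]
F 0.39 pre [0.492 0.279] contact [0.513 0.285]
F 0.2 pre [0.507 0.291] contact [0.529 0.293]
F 0.0 pre [0.524 0.299] contact [0.546 0.297]
W 0.0 pre [ 0.575 -0.046] contact [ 0.553 -0.043]
W 0.2 pre [ 0.561 -0.037] contact [ 0.539 -0.039]
W 0.39 pre [ 0.546 -0.031] contact [ 0.525 -0.037]
W 0.59 pre [ 0.53  -0.027] contact [ 0.51  -0.038]
W 0.79 pre [ 0.513 -0.027] contact [ 0.496 -0.041]
W 0.98 pre [ 0.496 -0.03 ] contact [ 0.482 -0.047]
W 1.18 pre [ 0.48  -0.035] contact [ 0.47  -0.055]
W 1.37 pre [ 0.465 -0.044] contact [ 0.459 -0.065]
W 1.57 pre [ 0.452 -0.055] contact [ 0.45  -0.077]
```

>>> step_arm --pt "0.04 0.03 0 0 0" --pt "0.08 0.06 0 0 0" --pt "0.12 0.1 0 0 0" --pt "0.16 0.14 0 0 0" --pt "0.2 0.18 0 0 0" --pt "0.23 0.22 0 0 0" --pt "0.26 0.26 0 0 0" --pt "0.28 0.3 0 0 0" --pt "0.29 0.34 0 0 0" --pt "0.29 0.38 0 0 0" --pt "0.29 0.42 0 0 0" --pt "0.29 0.46 0 0 0" --pt "0.29 0.5 0 0 0" --pt "0.29 0.54 0 0 0" --pt "0.29 0.58 0 0 0" --pt "0.29 0.62 0 0 0" --pt "0.29 0.66 0 0 0" --pt "0.29 0.7 0 0 0" --pt "0.29 0.7 0 0 0" --pt "0.29 0.7 0 0 0" --newtons 20

```text
t: 2.1
eef_pos: [0.4487, 0.0448, 0.2263]
ee_rot: [-3.142, -0.001, -2.901]
force: [0.4, -0.7, 0.7]
width: 0.0008
gripper_force: 0.0
```

>>> step_arm --pt "0.01 0.04 0 0 0" --pt "0.02 0.08 0 0 0" --pt "0.026 0.105 0 0 0" --pt "0.026 0.105 -0.03 0 0" --pt "0.026 0.105 -0.06 0 0" --pt "0.026 0.105 -0.09 0 0" --pt "0.026 0.105 -0.12 0 0" --pt "0.026 0.105 -0.12 0 0" --pt "0.026 0.105 -0.12 0 0"

```text
t: 3.0
eef_pos: [0.4753, 0.148, 0.1068]
ee_rot: [-3.141, -0.001, -2.905]
force: [-0.6, 0.6, 1.5]
width: 0.0005
gripper_force: 0.0
```

```bash
python3 - <<'E'
from station import arm
import cv2
f=arm.grab_frame("scene");cv2.imwrite("pics/s1.png",cv2.resize(f["color"][150:330,130:430],(800,480)))
print(arm.get_state()["force"])
E
```

```text
[0.38517391 0.13551796 0.77730874]
```

View pics/s1.png

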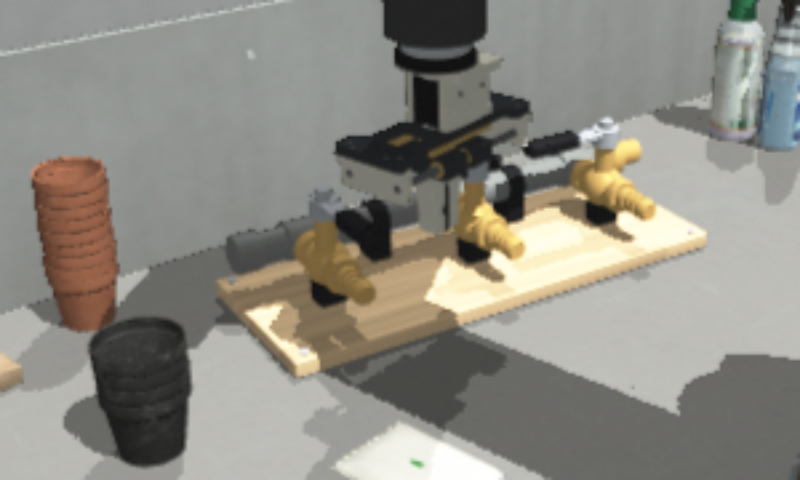

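The fingers (435,210) are at the right height between the open lever (sleeve about (360,220)) and the drain, with everything clear. Next I sweep the lever shut.

>>> step_arm --pt "0.0 0.02 0 0 0" --pt "0.0 0.035 0 0 0" --pt "0.0 0.05 0 0 0" --pt "0.0 0.065 0 0 0" --pt "0.002 0.08 0 0 0" --pt "0.006 0.095 0 0 0" --pt "0.012 0.108 0 0 0" --pt "0.02 0.12 0 0 0" --pt "0.03 0.13 0 0 0" --pt "0.04 0.137 0 0 0" --pt "0.05 0.142 0 0 0" --pt "0.058 0.145 0 0 0" --pt "0.064 0.146 0 0 0" --pt "0.068 0.146 0 0 0" --pt "0.068 0.146 0 0 0"

```text
t: 4.55
eef_pos: [0.5414, 0.2952, 0.1064]
ee_rot: [3.14, -0.003, -2.905]
force: [-10.3, 3.9, 4.9]
width: 0.0005
gripper_force: 5.1
```

```bash
python3 - <<'E'
from station import arm
import cv2
print(arm.get_state()["force"])
f=arm.grab_frame("scene");cv2.imwrite("pics/s2.png",cv2.resize(f["color"][150:330,130:430],(800,480)))
E
```

```text
[-10.29825121   3.89047973   4.91893379]
```

View pics/s2.png

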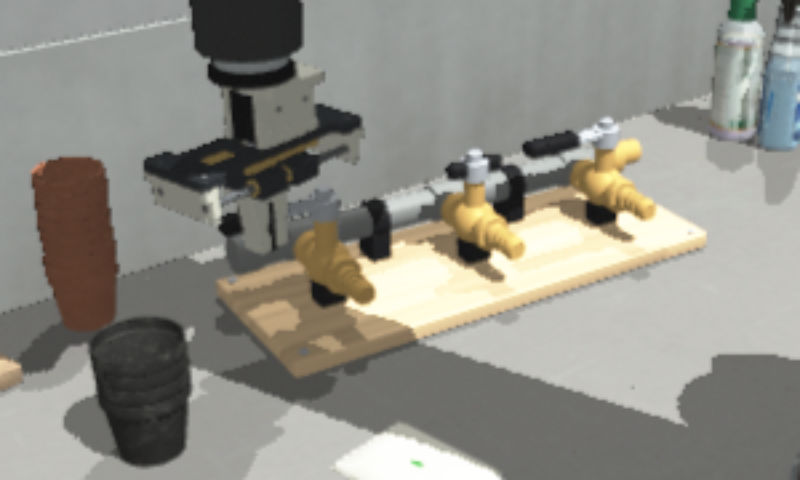

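The lever has swung behind the fingers with its sleeve end at (232,222), and it is pressed on its stop with about 11 N. I'll back off, rise and move over to the other valve.

>>> step_arm --pt "-0.015 0.0 0 0 0" --pt "-0.03 0 0 0 0" --pt "-0.03 0 0.03 0 0" --pt "-0.03 0 0.07 0 0" --pt "-0.03 0 0.11 0 0" --pt "-0.02 -0.04 0.11 0 0" --pt "-0.01 -0.08 0.11 0 0" --pt "0 -0.12 0.11 0 0" --pt "0.005 -0.16 0.11 0 0" --pt "0.01 -0.2 0.11 0 0" --pt "0.015 -0.24 0.11 0 0" --pt "0.02 -0.28 0.11 0 0" --pt "0.03 -0.32 0.11 0 0" --pt "0.035 -0.342 0.11 0 0" --pt "0.035 -0.342 0.11 0 0" --pt "0.035 -0.342 0.11 0 0"

```text
t: 6.2
eef_pos: [0.5776, -0.0475, 0.2165]
ee_rot: [3.141, 0.0, -2.905]
force: [0.1, 0.2, 0.2]
width: 0.0007
gripper_force: 0.0
```

```bash
python3 - <<'E'
from station import arm
import cv2
f=arm.grab_frame("top");cv2.imwrite("pics/t3.png",cv2.resize(f["color"][150:250,215:415],(800,400)))
E
```

```text
(no output)
```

View pics/t3.png

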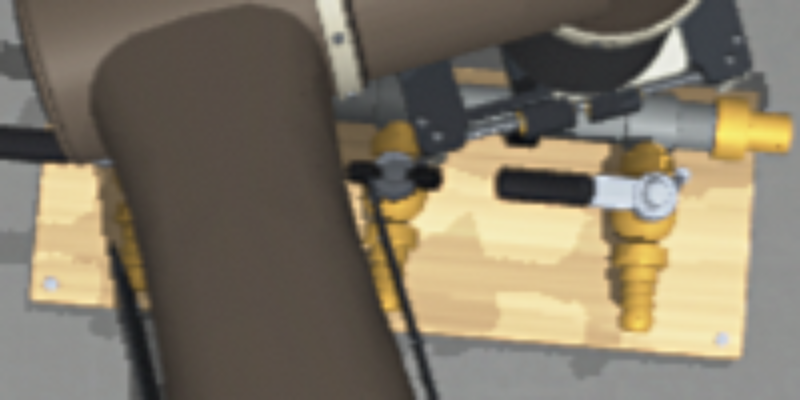

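The arm hides the first lever here, while the waiting lever (545,187) and the drain (395,172) are still shut. I'll check the first lever in the scene view before opening the second.

```bash
python3 - <<'E'
from station import arm
import cv2
f=arm.grab_frame("scene");cv2.imwrite("pics/s4.png",cv2.resize(f["color"][190:290,200:360],(800,500)))
E
```

```text
(no output)
```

View pics/s4.png

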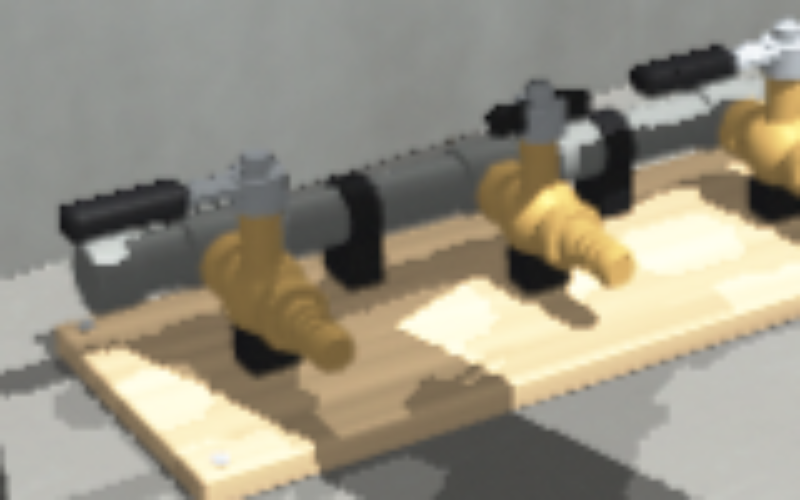

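The first lever (125,207) now lies parallel to the waiting lever (685,68), so it is shut, and so is the drain. Next I descend and sweep the second lever open.

>>> step_arm --pt "0 0 -0.04 0 0" --pt "0 0 -0.08 0 0" --pt "0 0 -0.11 0 0" --pt "0 0 -0.11 0 0" --pt "-0.015 0.003 -0.11 0 0" --pt "-0.027 0.005 -0.11 0 0" --pt "-0.04 0.007 -0.11 0 0" --pt "-0.053 0.008 -0.11 0 0" --pt "-0.068 0.007 -0.11 0 0" --pt "-0.082 0.004 -0.11 0 0" --pt "-0.096 -0.002 -0.11 0 0" --pt "-0.108 -0.01 -0.11 0 0" --pt "-0.117 -0.019 -0.11 0 0" --pt "-0.124 -0.027 -0.11 0 0" --pt "-0.126 -0.032 -0.11 0 0" --pt "-0.126 -0.035 -0.11 0 0" --pt "-0.126 -0.035 -0.11 0 0"

```text
t: 8.0
eef_pos: [0.4513, -0.08, 0.1063]
ee_rot: [3.137, 0.0, -2.906]
force: [-6.4, 22.0, 7.6]
width: 0.0003
gripper_force: 10.5
```

The 22 N reaction in +y shows the lever is on its stop, so I'll back off to +y and rise clear.

>>> step_arm --pt "0 0.015 0 0 0" --pt "0 0.03 0 0 0" --pt "0 0.03 0.04 0 0" --pt "0 0.03 0.08 0 0" --pt "0 0.03 0.12 0 0" --pt "0 -0.02 0.14 0 0" --pt "-0.01 -0.06 0.14 0 0" --pt "-0.02 -0.1 0.14 0 0" --pt "-0.02 -0.14 0.14 0 0" --pt "-0.02 -0.18 0.14 0 0" --pt "-0.02 -0.22 0.14 0 0" --pt "-0.02 -0.26 0.14 0 0" --pt "-0.04 -0.3 0.14 0 0" --pt "-0.06 -0.34 0.14 0 0" --pt "-0.08 -0.38 0.14 0 0" --pt "-0.08 -0.38 0.14 0 0" --pt "-0.08 -0.38 0.14 0 0"

```text
t: 9.7
eef_pos: [0.3708, -0.4631, 0.2456]
ee_rot: [3.14, -0.001, -2.907]
force: [0.3, -0.0, 0.1]
width: 0.0002
gripper_force: 0.0
```

```bash
python3 - <<'E'
from station import arm
import cv2
f=arm.grab_frame("top");cv2.imwrite("pics/t5.png",f["color"]); print(arm.get_state()["force"])
E
```

```text
[-0.43320806 -0.737277   -1.23361168]
```

View pics/t5.png

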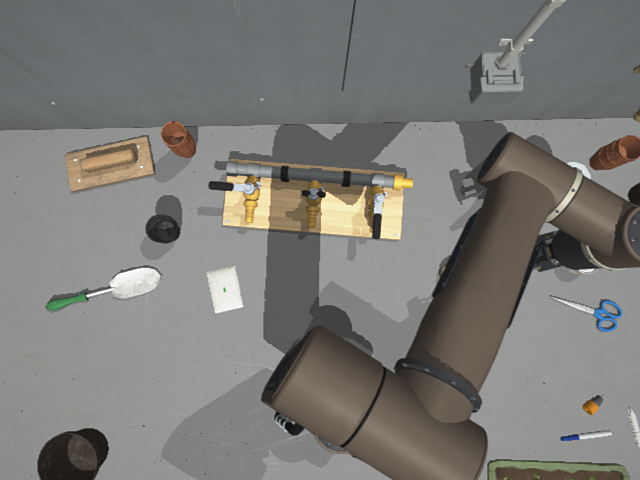

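The left lever (220,186) lies across its outlet and the right lever (377,226) is in line with its outlet. The drain is shut, the pots and packet haven't moved, and the arm is clear. The tape is under the arm in this view, but nothing came near it. I'm handing the job in.

```bash
python3 -c "
from station import arm
print(arm.job_done())"
```

```text
the job is handed in; nothing more can be done
None
```

The job is handed in with no verdict returned: the open valve was turned fully shut first, then the other lever fully open, the drain is still shut, and no loose item was touched as far as the pictures and force readings show (the tape was hidden by the arm in the last picture).

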